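Fetch the scrubbing brush from behind the detergent bottles

ROBOT

A 6-joint arm with a two-finger parallel gripper is mounted at the origin on the work surface. World frame = base frame: x ahead of the robot, y to its left, z up, the work surface at z = 0. Lengths are in m, angles in degrees, forces in N, time in s.
With the tool pointing down it reaches from about 0.325 to 0.775 m from the base axis. Payload 9.3 kg.
Tool frame: the origin (TCP) lies between the finger pads; the fingertips stand 11 mm ahead of it and the grasp point (between the pads) lies 8 mm behind it; z points along the fingers, y is the direction in which the jaws open and shut (so a half turn about z gives the same grasp; the last joint's range is limited). The gripper opens to 85 mm and grips with 20 to 120 N. Pads are 22 mm wide; open, the fingers measure 114 mm over their backs; the gripper's body (76 mm by 85 mm) begins 54 mm behind the grasp point. The pads swing forward as they close: fully open they stand 13 mm farther back than shut.
Start: joints at [-76.868, 14.817, 1.232, 76.415, 0, 81.257], TCP at [0.205, -0.51, 0.242] pointing down, gripper open.
Joint ranges: [-174.27, 174.27], [-52.1, 104.24], [-59.71, 78.15], [-110.17, 111.67], [-87.03, 83.33], [-180, 180]. Speed limits (degrees/s): [127.2, 127.2, 159.86, 180, 180, 180].

INTERFACE

Orientations are given as a 3x3 rotation matrix whose columns are the frame's x, y, z axes.
In Python, from workcell import r gives the robot as it stands. Calls block until the motion is done:
- r.reach(position, orientation): joint-space move of the TCP to a pose.
- r.movel(position, rotation=None, feed=0.15, threshold=None): straight line of the TCP; rotation=None keeps the orientation; feed is the mean speed in m/s. With threshold (N) it stops when the force on the tool has changed by that much, and returns True; else False.
- r.move_j(angles): joint-space move.
- r.open_gripper() and r.close(effort=None): open the fingers fully, or close them until they stop; effort is the grip in N (None keeps the last).
- r.sleep(seconds).
- r.inverse_kinematics(position, orientation): joint angles nearest the present ones, or None.
- r.grab_frame(name): name is "scene" or "side" or "wrist"; returns the picture (480x640x3 uint8, red, green, blue); there is no depth.
- r.camera_params(name): a dict with "intrinsics" (3x3 intrinsics, pixels), "camera_from_world" (4x4, takes a point from world to camera coordinates). Camera axes: x right, y down, z forward; pixel columns grow to the right and rows downward; lengths in m; the calibration is good to about 2 mm. The wrist camera is an equidistant fisheye: a pixel r from the principal point sees the ray r / f radians off the axis. A picture is of the moment at which its call begins: read the wrist's pose just before it. camera_params takes no time and is no camera call; for the wrist camera it gives the pose at the moment of the call.
A pose or a line that the arm cannot do raises r.PlanningError and nothing moves.
- r.finish_job(): hands the job in, once; it reports no verdict.
Trained networks look in the newest picture that a camera, given by its name, has taken for a name from the list of things; names that differ only in an ending like _2 or _b are one class to them, and where a whole thing is asked for, a point or a joint stands for the part that bears it (a point fixed in the world has none). Each returns a list of dicts, best first, with "p" (0 to 1); they miss things now and then, are a little off and sometimes report something else, mostly with a low value. They report only what shows in the picture. A call takes as long as a camera call. They do not tell look-alikes from the thing itself.
- r.look_for(name, camera): "pixel" ([row, column] in pixels, amid what is visible of it).
Readings, each from a call of its own:
- r.current_clock(): time.
- r.current_qpos(): joint angles.
- r.current_dq(): joint speeds.
- r.current_joint_efforts(): joint torques, N m.
- r.current_tcp_pos(): TCP position.
- r.current_tcp_rot(): TCP orientation.
- r.current_force(): force on the tool from outside, world axes, zero at the start.
- r.current_wrist_torque(): the same for the moment, N m.
- r.current_opening(): finger opening in m.
Only numpy, scipy, OpenCV 4.12 (cv2) and the standard library are available. Lean on these libraries where they do the work, as an engineer would, in place of code of your own. Each camera call takes 0.05 s, during which the arm holds its last target.

TASK

The scrubbing brush lies in the grey spill tray behind the three detergent bottles: first stand all three bottles aside on the black rubber mat, then lay the brush, bristles down, in the long empty compartment of the yellow cart tray. Afterwards put the bottles back in the front row of the spill tray, each upright on the printed circle behind the label holder of its own cap's colour. Do not knock a bottle over, and leave the wax tin in the cart tray undisturbed.

Things in the scene. Friction and masses are not known exactly. Their poses are not given: they have to be found in the camera images.
- bottle_red: White round detergent bottle with red cap and red label band, 200 mm tall, about 350 g, loose in the spill tray's front row; neighbours about 80 mm apart, in any order. Body 64 mm dia. to 128 mm height, then tapering to the neck at 153 mm; cap: cylinder 30 mm dia. from 157 to 200 mm, firmly on, the place to grip. Origin: centre of the underside (4 mm above the bench at the start); z up.
- bottle_blue: White round detergent bottle with blue cap and blue label band, 200 mm tall, about 350 g, loose in the spill tray's front row; neighbours about 80 mm apart, in any order. Body 64 mm dia. to 128 mm height, then tapering to the neck at 153 mm; cap: cylinder 30 mm dia. from 157 to 200 mm, firmly on, the place to grip. Origin: centre of the underside (4 mm above the bench at the start); z up.
- bottle_green: White round detergent bottle with green cap and green label band, 200 mm tall, about 350 g, loose in the spill tray's front row; neighbours about 80 mm apart, in any order. Body 64 mm dia. to 128 mm height, then tapering to the neck at 153 mm; cap: cylinder 30 mm dia. from 157 to 200 mm, firmly on, the place to grip. Origin: centre of the underside (4 mm above the bench at the start); z up.
- brush: Wooden scrubbing brush lying bristles down in the grey spill tray (270 x 215 mm, lip 30 mm high), close behind the bottles and along their row. 200 mm long (x), 62 wide (y), 82 tall, 280 g; block at 24 to 44 mm height. Grip: straight handle bar 126 mm long (x), 24 wide (y), at 62 to 82 mm height, centred, open beneath. Ends alike. Origin: centre of the underside, 4 mm above the bench; z up.
- tag_red: red label holder, 54 mm wide (y), clipped on the spill tray's front lip, fixed, top 36 mm above the bench. It marks the red bottle's place: a thin white circle, 74 mm across, on the tray floor (4 mm above the bench), centred 60 mm along this frame's +x, away from the robot. Places are 80 mm apart; the holders' order varies. Origin: on the bench under the holder's middle; y along the lip, z up.
- tag_blue: blue label holder, 54 mm wide (y), clipped on the spill tray's front lip, fixed, top 36 mm above the bench. It marks the blue bottle's place: a thin white circle, 74 mm across, on the tray floor (4 mm above the bench), centred 60 mm along this frame's +x, away from the robot. Places are 80 mm apart; the holders' order varies. Origin: on the bench under the holder's middle; y along the lip, z up.
- tag_green: green label holder, 54 mm wide (y), clipped on the spill tray's front lip, fixed, top 36 mm above the bench. It marks the green bottle's place: a thin white circle, 74 mm across, on the tray floor (4 mm above the bench), centred 60 mm along this frame's +x, away from the robot. Places are 80 mm apart; the holders' order varies. Origin: on the bench under the holder's middle; y along the lip, z up.
- mat: black ribbed rubber mat on the bench, at one side of the tray, fixed, 280 mm (own x) by 130 mm (own y), 3 mm thick; at the start nothing stands on it. Origin: centre of its underside; z up.
- brush_bay (a point): Centre of the floor of the long empty compartment of the yellow cart tray, which is fixed on the bench on the other side of the spill tray from the mat. Compartment 252 mm (x) by 96 mm (y) inside; floor 4 mm, wall tops 45 mm above the bench; walls 4 mm thick. x along the compartment, z up. The other compartment, 78 mm wide, on the +y side, holds the wax tin.
- wax_tin: flat round tin, 66 mm in diameter, 36 mm tall, grey side and brass-coloured lid, loose in the narrower compartment of the cart tray; it stays there. Origin: centre of the underside.
There are look-alikes about, which are no part of the job. Leave any pink or purple look-alike of the bottle_green alone.

How it is judged (in metres and radians):
On the way, in this order (a step that is already met when the one before it is completed fails the run):
1. all three bottles stand upright on the rubber mat at the same time (x of bottle_red in the frame of mat between -0.14 and 0.14 m and y of bottle_red in the frame of mat between -0.065 and 0.065 m and z of bottle_red in the frame of mat between -0.003 and 0.01 m and angle between each of bottle_red, bottle_blue, bottle_green's own z axis and vertical below 0.1 rad and x of bottle_blue in the frame of mat between -0.14 and 0.14 m and y of bottle_blue in the frame of mat between -0.065 and 0.065 m and z of bottle_blue in the frame of mat between -0.003 and 0.01 m and x of bottle_green in the frame of mat between -0.14 and 0.14 m and y of bottle_green in the frame of mat between -0.065 and 0.065 m and z of bottle_green in the frame of mat between -0.003 and 0.01 m), for 0.2 s.
2. the brush lies bristles down in the long compartment of the cart tray, with the three bottles still on the mat (all of step 1 and x of brush in the frame of brush_bay between -0.032 and 0.032 m and y of brush in the frame of brush_bay between -0.025 and 0.025 m and z of brush in the frame of brush_bay between -0.004 and 0.01 m and angle between brush's own z axis and vertical below 0.12 rad and linear speed of brush below 0.03 m/s), for 0.2 s.
At the end, for the whole second after the job is handed in: Each bottle stands upright (0.1 rad) on the spill tray floor, within 15 mm, along and across, of its circle behind the holder of its cap's colour; the brush lies flat, bristles down (0.12 rad), on the floor of the cart tray's long compartment; all released and at rest (x of bottle_red in the frame of tag_red between 0.045 and 0.075 m and y of bottle_red in the frame of tag_red between -0.015 and 0.015 m and z of bottle_red in the frame of tag_red between -0.002 and 0.012 m and angle between each of bottle_red, bottle_blue, bottle_green's own z axis and vertical below 0.1 rad and linear speed of each of bottle_red, bottle_blue, bottle_green below 0.02 m/s and angular speed of each of bottle_red, bottle_blue, bottle_green below 0.2 rad/s and x of bottle_blue in the frame of tag_blue between 0.045 and 0.075 m and y of bottle_blue in the frame of tag_blue between -0.015 and 0.015 m and z of bottle_blue in the frame of tag_blue between -0.002 and 0.012 m and x of bottle_green in the frame of tag_green between 0.045 and 0.075 m and y of bottle_green in the frame of tag_green between -0.015 and 0.015 m and z of bottle_green in the frame of tag_green between -0.002 and 0.012 m and x of brush in the frame of brush_bay between -0.032 and 0.032 m and y of brush in the frame of brush_bay between -0.025 and 0.025 m and z of brush in the frame of brush_bay between -0.004 and 0.01 m and angle between brush's own z axis and vertical below 0.12 rad and linear speed of brush below 0.03 m/s); the robot touches nothing.
It fails at once if a bottle is tipped by more than 0.7 rad (angle between any of bottle_red, bottle_blue, bottle_green's own z axis and vertical above 0.7 rad).
It fails at once if the wax tin is moved by more than 20 mm or tipped (distance of wax_tin from where it was at the start of the episode above 0.02 m or angle between wax_tin's own z axis and vertical above 0.5 rad).
It also fails if it takes over 141 s, if anything falls off the work surface, if the arm or the gripper's body presses on something with over 40 N, if the wrist force passes 120 N, or if a joint passes its speed limit or range.

## Working session

There is one attempt and no reset: what is moved stays moved. The work goes in short steps, each a Python script; the robot and the scene stay as the last script left them, time stands still between calls to the robot, and variables do not carry over. Pictures are saved under pics/ and viewed, and the job is handed in when it is done.

```bash
ls; mkdir -p pics; python3 - <<'E'
from workcell import r
import cv2
for n in ["scene","side","wrist"]:
    im=r.grab_frame(n); cv2.imwrite(f"pics/{n}0.png",im[:,:,::-1])
    p=r.camera_params(n); print(n,p["intrinsics"],p["camera_from_world"])
    for o in ["bottle_red","brush","tag_red","mat","brush_bay","wax_tin"]:
        try: print(o,[(d["pixel"],round(d["p"],2)) for d in r.look_for(o,n)])
        except Exception as e: print(o,e)
print(r.current_clock())
E
```

```text
pics
scene [[598.33019466   0.         315.19548581]
 [  0.         598.33019466 236.08076738]
 [  0.           0.           1.        ]] [[-0.29346229  0.95596909 -0.00172585  0.18672451]
 [ 0.73926633  0.22579377 -0.63443082 -0.37873221]
 [-0.60610657 -0.18745738 -0.77297772  1.48866799]
 [ 0.          0.          0.          1.        ]]
bottle_red [([219.9, 390.5], 0.95)]
brush [([250.1, 325.5], 0.56)]
tag_red []
mat [([199.6, 183.9], 0.6)]
brush_bay [([256.6, 506.7], 0.87)]
wax_tin [([232.8, 533.4], 0.8)]
side [[549.51254238   0.         314.22680941]
 [  0.         549.51254238 237.04644179]
 [  0.           0.           1.        ]] [[ 0.99679703 -0.07979585  0.00532095 -0.52328992]
 [-0.07317372 -0.93687461 -0.34192333  0.06224667]
 [ 0.03226912  0.34043881 -0.93971279  1.21499325]
 [ 0.          0.          0.          1.        ]]
bottle_red [([181.7, 306.6], 0.76)]
brush [([242.0, 342.0], 0.74)]
tag_red [([232.2, 271.0], 0.61), ([404.3, 310.5], 0.38)]
mat [([400.9, 311.2], 0.91)]
brush_bay []
wax_tin [([99.4, 252.1], 0.76)]
wrist [[371.64829954   0.         318.82352853]
 [  0.         371.64829954 237.60589991]
 [  0.           0.           1.        ]] [[ 3.73748581e-01 -9.27530052e-01 -4.01865328e-05 -5.49909483e-01]
 [-8.89202296e-01 -3.58316723e-01  2.84479177e-01 -3.63217255e-02]
 [-2.63877385e-01 -1.06287955e-01 -9.58682219e-01  3.78381189e-01]
 [ 0.00000000e+00  0.00000000e+00  0.00000000e+00  1.00000000e+00]]
bottle_red []
brush []
tag_red []
mat [([7.0, 244.0], 0.6)]
brush_bay []
wax_tin []
1.05
```

View pics/scene0.png

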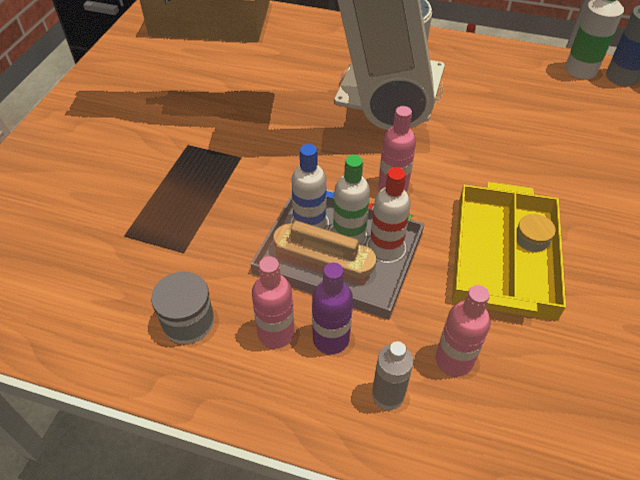

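View pics/side0.png

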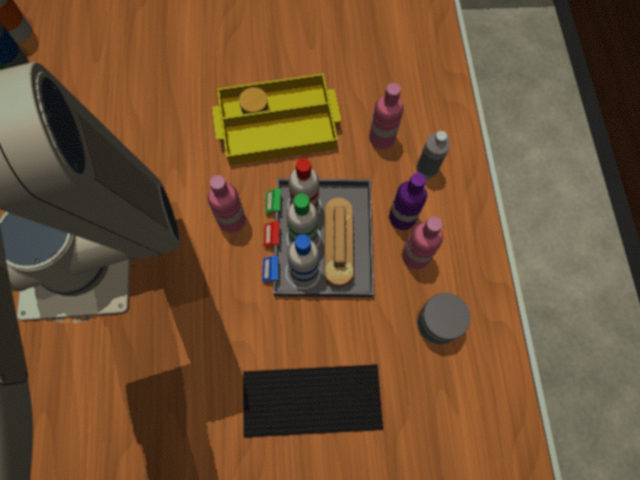

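View pics/wrist0.png

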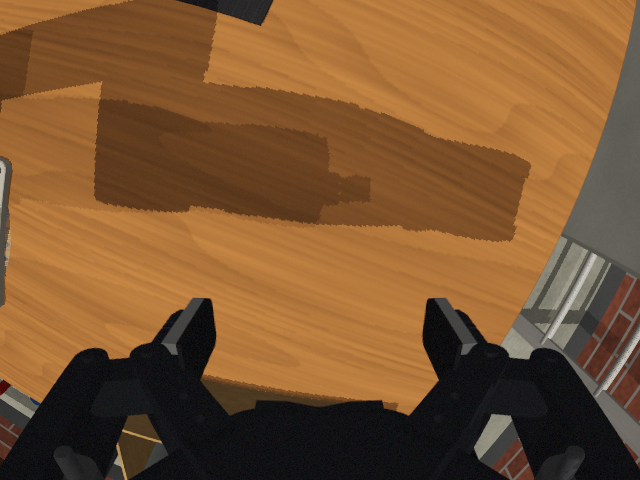

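```bash
python3 - <<'E'
import cv2
s=cv2.imread("pics/side0.png")
cv2.imwrite("pics/c1.png",cv2.resize(s[150:310,250:390],None,fx=3.7,fy=3.7,interpolation=cv2.INTER_CUBIC))
cv2.imwrite("pics/c2.png",cv2.resize(s[65:170,200:350],None,fx=5,fy=5,interpolation=cv2.INTER_CUBIC))
cv2.imwrite("pics/c3.png",cv2.resize(s[355:445,235:390],None,fx=5,fy=5,interpolation=cv2.INTER_CUBIC))
s=cv2.imread("pics/scene0.png")
cv2.imwrite("pics/c4.png",cv2.resize(s[135:325,240:430],None,fx=3.1,fy=3.1,interpolation=cv2.INTER_CUBIC))
E
```

```text
(no output)
```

View pics/c1.png

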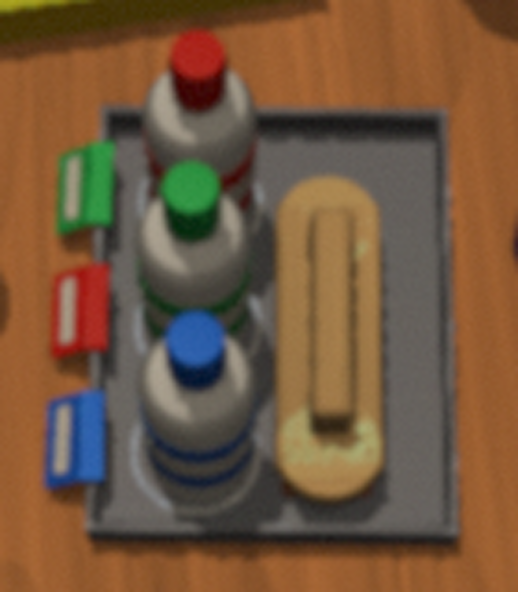

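View pics/c2.png

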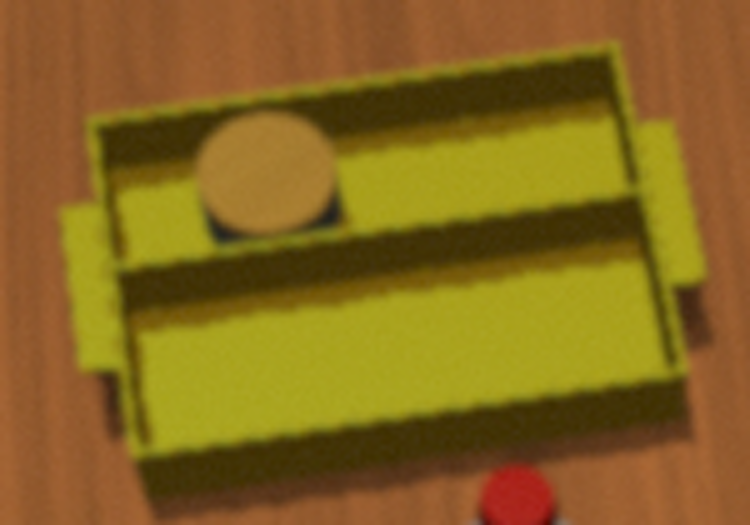

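View pics/c3.png

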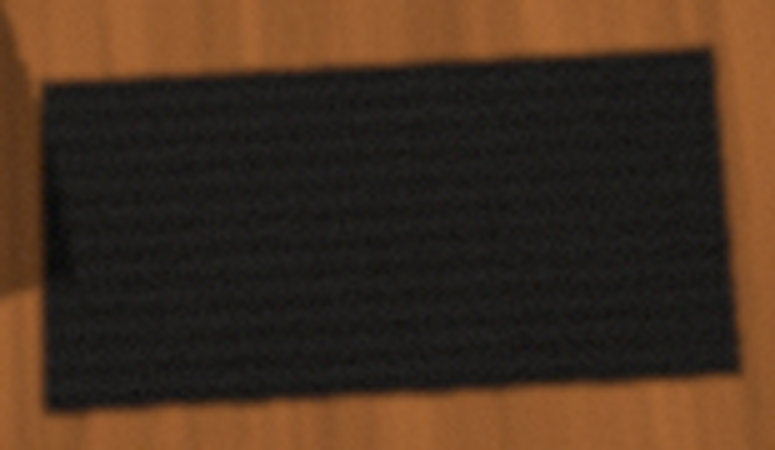

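View pics/c4.png

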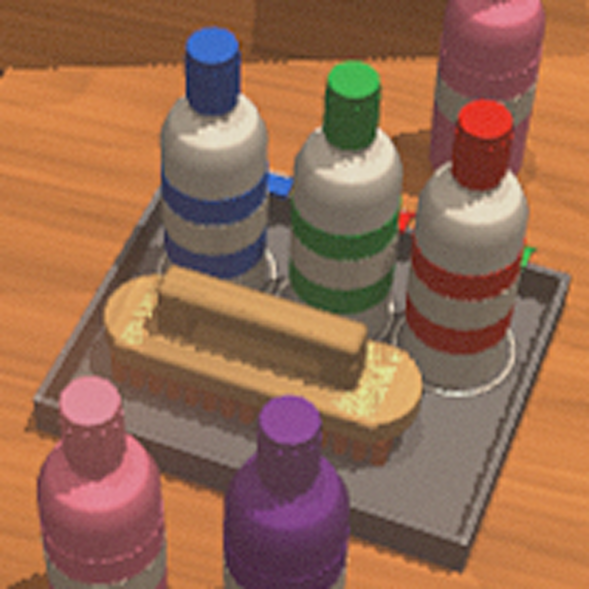

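```bash
cat > h.py <<'E'
import numpy as np, cv2
from workcell import r
def ray(cam,u,v,P=None):
    P=P or r.camera_params(cam); K=P["intrinsics"]; T=np.array(P["camera_from_world"])
    R=T[:3,:3]; c=-R.T@T[:3,3]
    if cam=="wrist":
        x=np.array([(u-K[0][2])/K[0][0],(v-K[1][2])/K[1][1]]); th=np.linalg.norm(x)
        d=np.array([*(x/th*np.sin(th)),np.cos(th)]) if th>0 else np.array([0,0,1.])
    else: d=np.array([(u-K[0][2])/K[0][0],(v-K[1][2])/K[1][1],1])
    return c,R.T@d
def atz(cam,u,v,z,P=None):
    c,d=ray(cam,u,v,P); return c+d*(z-c[2])/d[2]
def proj(cam,p,P=None):
    P=P or r.camera_params(cam); K=P["intrinsics"]; T=np.array(P["camera_from_world"])
    q=T[:3,:3]@np.asarray(p)+T[:3,3]
    if cam=="wrist":
        rr=np.hypot(q[0],q[1]); th=np.arctan2(rr,q[2]); q=np.array([q[0]/rr*th,q[1]/rr*th,1])
    else: q=q/q[2]
    return np.array([K[0][0]*q[0]+K[0][2],K[1][1]*q[1]+K[1][2]])
def tri(obs):
    A=np.zeros((3,3));b=np.zeros(3)
    for cam,u,v in obs:
        c,d=ray(cam,u,v); d=d/np.linalg.norm(d); M=np.eye(3)-np.outer(d,d); A+=M;b+=M@c
    return np.linalg.solve(A,b)
def rot(deg): # tool down, jaw axis (tool y) at angle deg from world x
    a=np.deg2rad(deg); y=np.array([np.cos(a),np.sin(a),0]); z=np.array([0,0,-1.]); return np.stack([np.cross(y,z),y,z],1)
E
python3 - <<'E'
from h import *
np.set_printoptions(precision=4,suppress=True)
def C(x,y,o,s): return (o[0]+(x+.5)/s-.5,o[1]+(y+.5)/s-.5)
c1=lambda x,y:C(x,y,(250,150),3.7); c2=lambda x,y:C(x,y,(200,65),5); c3=lambda x,y:C(x,y,(235,355),5); c4=lambda x,y:C(x,y,(240,135),3.1)
for n,a,b in [("red",(199,53),(485,118)),("green",(191,186),(354,80)),("blue",(196,335),(212,47))]:
    s=c1(*a); t=c4(*b)
    print(n,atz("side",*s,.204)[:2],atz("scene",*t,.204)[:2],tri([("side",*s),("scene",*t)]))
tr=[atz("side",*c1(*p),.03)[:2] for p in [(103,110),(446,110),(458,537),(90,537)]]; print("tray",tr,np.mean(tr,0),[np.linalg.norm(tr[i]-tr[i-1]) for i in range(4)])
tr=[atz("scene",*c4(*p),.03)[:2] for p in [(183,175),(570,275),(462,545),(36,400)]]; print("tray scene",tr,np.mean(tr,0))
for n,p in [("green",(113,187)),("red",(108,308)),("blue",(105,438))]: print("tag",n,atz("side",*c1(*p),.036)[:2])
h=[(315,207),(353,210),(352,418),(313,416)]; q=[atz("side",*c1(*p),.086)[:2] for p in h]; print("handle",q,np.mean(q,0))
h=[(173,268),(364,331)]
m=[atz("side",*c3(*p),.003)[:2] for p in [(43,86),(712,48),(739,372),(47,410)]]; print("mat",m,np.mean(m,0))
# compartment inner tops z=.045
m=[atz("side",*c2(*p),.045)[:2] for p in [(90,117),(617,42),(688,376),(132,456),(118,268),(640,194)]]; print("cart",m)
print("tin",atz("side",*c2(265,172),.04)[:2])
E
```

```text
red [0.511  0.1047] [0.5123 0.1039] [0.5113 0.1043 0.2036]
green [0.5013 0.0285] [0.5042 0.0288] [0.5017 0.0288 0.202 ]
blue [ 0.498  -0.0531] [ 0.5016 -0.0539] [ 0.4987 -0.0536  0.2022]
tray [array([0.4534, 0.1608]), array([0.6648, 0.1445]), array([ 0.6407, -0.1252]), array([ 0.4306, -0.1086])] [0.5474 0.0179] [np.float64(0.2704067424874632), np.float64(0.21204880592255912), np.float64(0.2706862601085817), np.float64(0.21075511811225092)]
tray scene [array([ 0.4434, -0.0942]), array([0.4547, 0.1639]), array([0.6683, 0.1427]), array([ 0.6434, -0.1205])] [0.5524 0.023 ]
tag green [0.4567 0.1059]
tag red [0.4491 0.028 ]
tag blue [ 0.4427 -0.0521]
handle [array([0.5735, 0.062 ]), array([0.5952, 0.0584]), array([ 0.5822, -0.0665]), array([ 0.5607, -0.0637])] [ 0.5779 -0.0024]
mat [array([ 0.357 , -0.2597]), array([ 0.6345, -0.2663]), array([ 0.6302, -0.3935]), array([ 0.354 , -0.3857])] [ 0.4939 -0.3263]
cart [array([0.3242, 0.4074]), array([0.5807, 0.4311]), array([0.5978, 0.2442]), array([0.3397, 0.2222]), array([0.3356, 0.3224]), array([0.5842, 0.3441])]
tin [0.4064 0.3734]
```

```bash
cat >> h.py <<'E'
DZ=.170
def goto(x,y,z,a):
    r.reach([x,y,z],rot(a))
def pick(x,y,floor,a,up):
    r.open_gripper()
    goto(x,y,floor+DZ+.06,a)
    r.movel([x,y,floor+DZ],feed=.15)
    r.close(effort=50)
    print("open",r.current_opening(),r.current_tcp_pos())
    r.movel([x,y,floor+DZ+up],feed=.15)
def place(x,y,floor,a,up):
    p=r.current_tcp_pos()
    r.movel([x,y,floor+DZ+up],rot(a),feed=.25)
    r.movel([x,y,floor+DZ+.012],feed=.15)
    t=r.movel([x,y,floor+DZ-.004],feed=.03,threshold=5)
    print("touch",t,r.current_tcp_pos(),r.current_clock())
    r.open_gripper()
    q=r.current_tcp_pos(); r.movel([x,y,q[2]+.07],feed=.2)
E
python3 - <<'E'
from h import *
print(proj("side",[.4,.05,.2]),atz("side",218,183,.2))
print(r.inverse_kinematics([.499,-.054,.234],rot(-4)),r.inverse_kinematics([.499,-.054,.234],rot(176)))
print(r.inverse_kinematics([.579,-.328,.234],rot(-4)),r.inverse_kinematics([.579,-.328,.234],rot(176)))
a=-4
pick(.499,-.0535,.004,a,.08)
place(.579,-.328,.003,a,.08)
im=r.grab_frame("side"); cv2.imwrite("pics/s1.png",im[:,:,::-1])
im=r.grab_frame("scene"); cv2.imwrite("pics/s1b.png",im[:,:,::-1])
print(r.current_clock())
E
```

```text
[247.94265446 194.2849318 ] [0.34311876 0.07843519 0.2       ]
[-15.76433207  10.27239311  -5.99096363  73.73664326   0.
  78.23566793] [ -15.76433207   10.27239311   -5.99096363   73.73664326    0.
 -101.76433207]
[-36.74837765  26.62070496  17.98686574  81.36616079   0.
  57.25162235] [ -36.74837765   26.62070496   17.98686574   81.36616079    0.
 -122.74837765]
open 0.02875637346806581 [ 0.49897204 -0.05351668  0.17455455]
touch True [ 0.57915987 -0.32805264  0.17303179] 7.35
8.5417
```

View pics/s1.png

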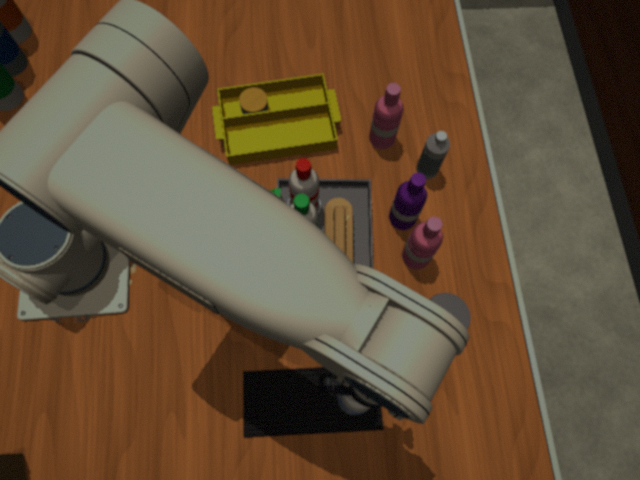

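View pics/s1b.png

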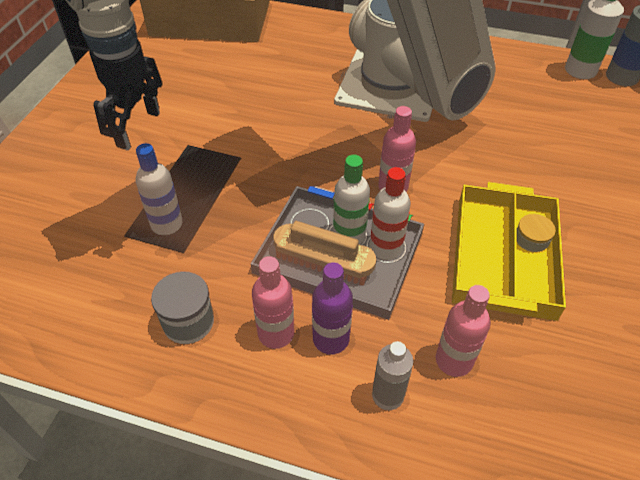

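Blue stands upright on the far end of the mat (scene px ~162,195), and the others are unmoved. Next, green and red.

```bash
python3 - <<'E'
from h import *
a=-4
pick(.502,.0287,.004,a,.08)
place(.494,-.326,.003,a,.08)
pick(.5115,.1043,.004,a,.08)
place(.409,-.324,.003,a,.08)
goto(.35,-.33,.30,a) if 0 else None
im=r.grab_frame("scene"); cv2.imwrite("pics/s2b.png",im[:,:,::-1])
goto(.40,.22,.30,a)
for n in("side","scene","wrist"):
    im=r.grab_frame(n); cv2.imwrite(f"pics/s3{n}.png",im[:,:,::-1])
print(r.current_clock())
E
```

```text
open 0.028813353634810336 [0.50209911 0.02872557 0.17457398]
touch True [ 0.49415778 -0.32617665  0.17309792] 14.525
open 0.029405568946492017 [0.51153017 0.10435157 0.17455934]
touch True [ 0.40916225 -0.32420724  0.17299112] 22.1583
25.425
```

View pics/s2b.png

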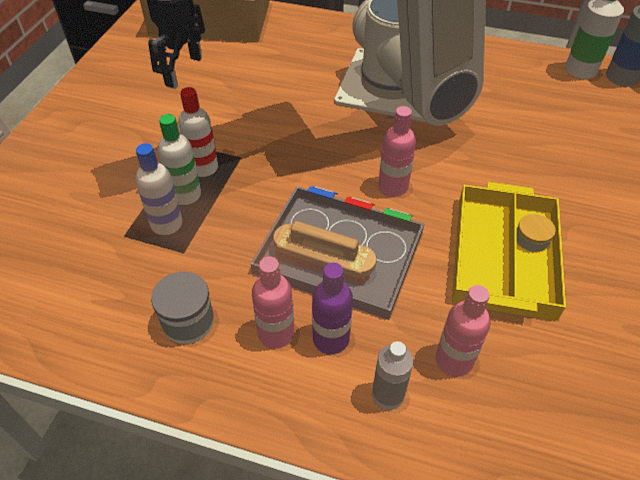

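View pics/s3side.png

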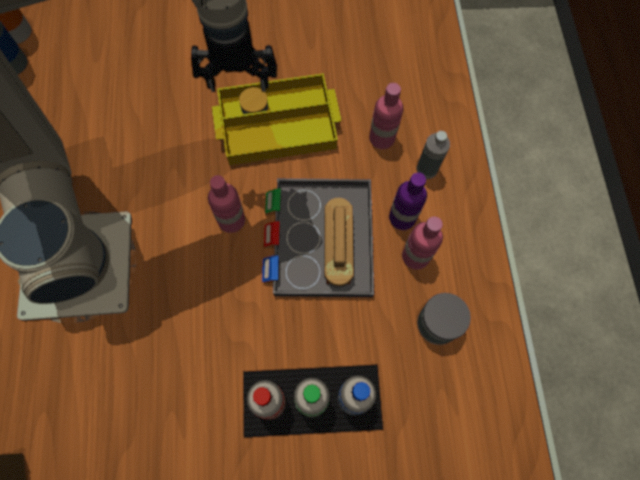

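All three bottles stand upright on the mat (side px 265/313/360, ~398), and the circles are clear. I'll measure the circles and brush again.

```bash
python3 - <<'E'
import cv2
s=cv2.imread("pics/s3side.png")
cv2.imwrite("pics/d1.png",cv2.resize(s[170:305,255:385],None,fx=4.4,fy=4.4,interpolation=cv2.INTER_CUBIC))
s=cv2.imread("pics/s3scene.png")
cv2.imwrite("pics/d2.png",cv2.resize(s[175:325,245:430],None,fx=4,fy=4,interpolation=cv2.INTER_CUBIC))
E
```

```text
(no output)
```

View pics/d1.png

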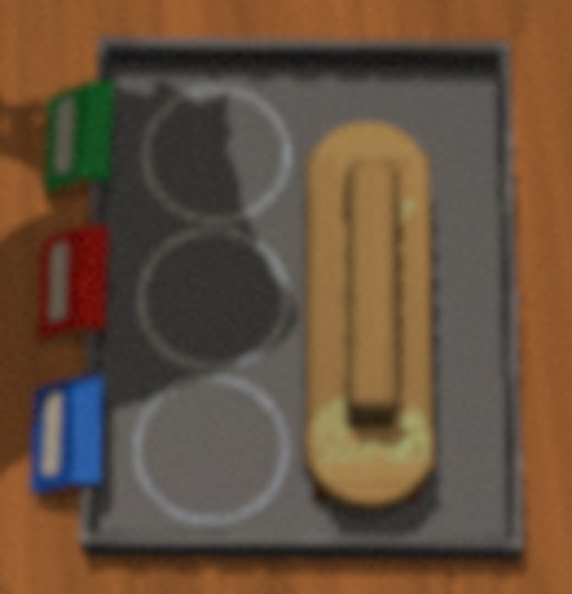

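View pics/d2.png

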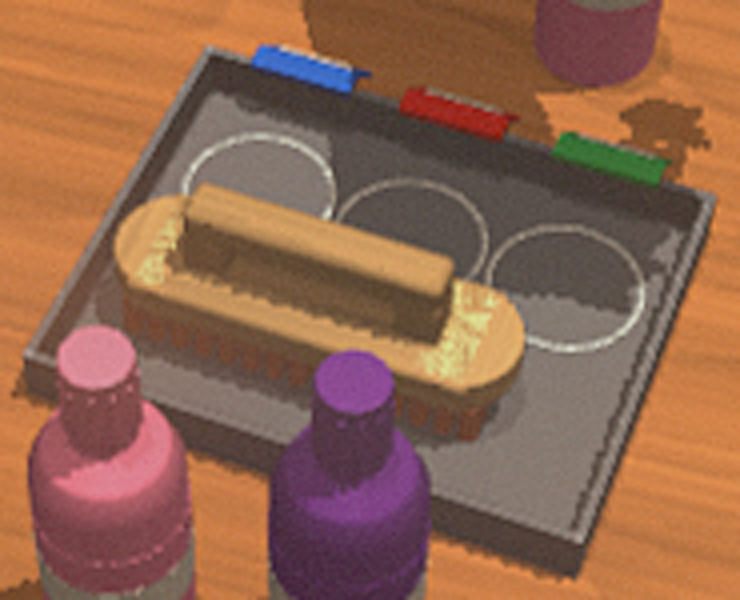

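```bash
python3 - <<'E'
from h import *
np.set_printoptions(precision=4,suppress=True)
f=lambda p,o,s:(o[0]+(p[0]+.5)/s-.5,o[1]+(p[1]+.5)/s-.5)
for n,p in [("green",(217,153)),("red",(214,297)),("blue",(211,448))]: print(n,atz("side",*f(p,(255,170),4.4),.004))
print("green scene",atz("scene",*f((566,289),(245,175),4),.004))
a=atz("side",*f((373,158),(255,170),4.4),.086);b=atz("side",*f((374,403),(255,170),4.4),.086)
print("handle side",(a+b)/2,np.linalg.norm(a-b),np.degrees(np.arctan2(a[1]-b[1],a[0]-b[0])))
q=[atz("scene",*f(p,(245,175),4),.086) for p in [(205,184),(187,219),(455,259),(446,295)]]
print("handle scene",np.mean(q,0)); d=(q[2]+q[3]-q[0]-q[1])/2; print(np.degrees(np.arctan2(d[1],d[0])),np.linalg.norm(d))
for n,p in [("red",(262,397)),("green",(312,393.5)),("blue",(361.5,391))]: print(n,atz("side",*p,.203))
for A in (-5.5,174.5,95,-85): print(A,r.inverse_kinematics([.578,-.002,.2],rot(A)),r.inverse_kinematics([.464,.285,.2],rot(A)))
E
```

```text
green [0.5096 0.1053 0.004 ]
red [0.5022 0.0256 0.004 ]
blue [ 0.4949 -0.0544  0.004 ]
green scene [0.5118 0.1051 0.004 ]
handle side [ 0.5776 -0.0007  0.086 ] 0.1245980566304859 84.74116183673652
handle scene [0.5813 0.0017 0.086 ]
85.87166885534148 0.12145863483159515
red [ 0.4094 -0.3273  0.203 ]
green [ 0.4938 -0.3283  0.203 ]
blue [ 0.5777 -0.3309  0.203 ]
-5.5 [-8.5144 18.3867  0.1317 71.745   0.     86.9856] [ 22.728   15.1758  -4.4819  70.3423   0.     118.228 ]
174.5 [ -8.5144  18.3867   0.1317  71.745    0.     -93.0144] [ 22.728   15.1758  -4.4819  70.3423   0.     -61.772 ]
95 [ -8.5144  18.3867   0.1317  71.745    0.     -13.5144] [22.728  15.1758 -4.4819 70.3423  0.     17.728 ]
-85 [ -8.5144  18.3867   0.1317  71.745    0.     166.4856] [  22.728    15.1758   -4.4819   70.3423    0.     -162.272 ]
```

```bash
python3 - <<'E'
from h import *
r.open_gripper()
goto(.578,0,.14,-5)
r.movel([.578,0,.071],feed=.12); r.close(effort=60)
print(r.current_opening(),r.current_tcp_pos())
r.movel([.578,0,.175],feed=.15)
im=r.grab_frame("side"); cv2.imwrite("pics/s4.png",im[:,:,::-1])
r.movel([.465,.286,.175],rot(95),feed=.15)
im=r.grab_frame("side"); cv2.imwrite("pics/s5.png",im[:,:,::-1])
print(r.current_clock(),r.current_opening())
E
```

```text
0.02307963880017296 [ 5.78078259e-01 -4.11043552e-05  7.14027233e-02]
31.3333 0.022639170597500032
```

View pics/s5.png

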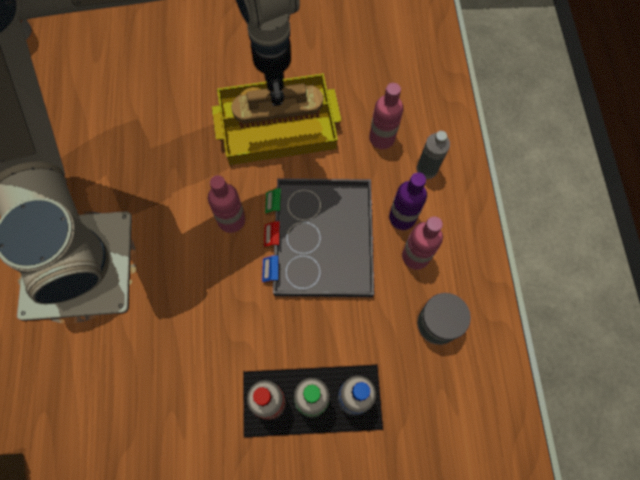

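The brush is held level and lined up with the compartment (it appears shifted up in the image because it's raised). Lowering it now.

```bash
python3 - <<'E'
from h import *
print(r.movel([.465,.286,.085],feed=.12,threshold=8))
print(r.movel([.465,.286,.066],feed=.03,threshold=6),r.current_tcp_pos())
r.open_gripper()
q=r.current_tcp_pos(); r.movel([.465,.286,q[2]+.12],feed=.15)
r.sleep(.3)
goto(.5,-.1,.35,-5)
for n in("side","scene"):
    im=r.grab_frame(n); cv2.imwrite(f"pics/s6{n}.png",im[:,:,::-1])
print(r.current_clock())
E
```

```text
False
True [0.46500876 0.28594659 0.07139162]
36.2583
```

View pics/s6side.png

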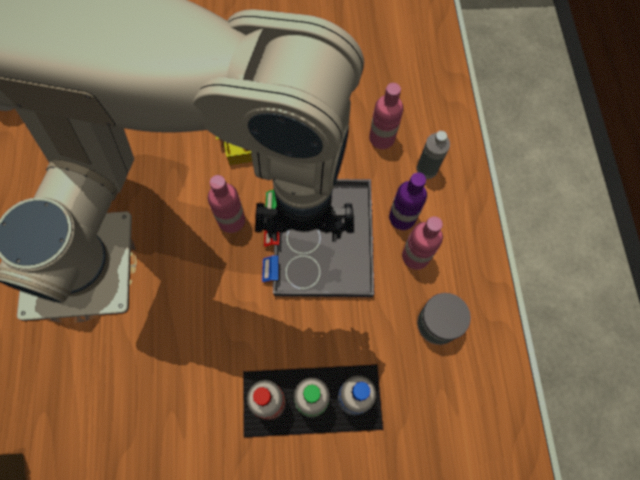

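View pics/s6scene.png

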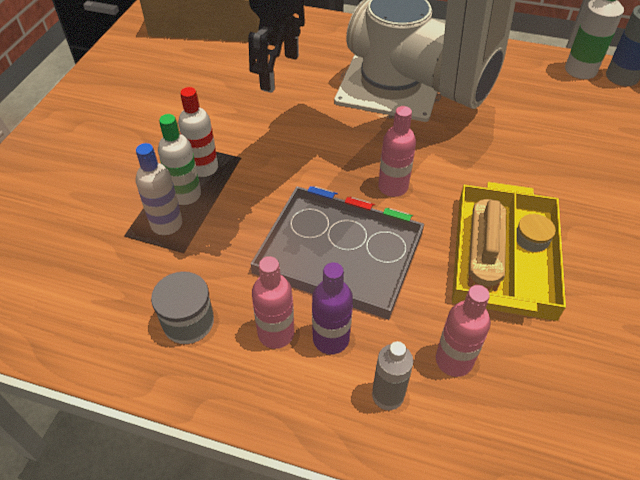

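Brush lies in the long compartment (scene px 488,245) with the tin untouched. Returning bottles.

```bash
python3 - <<'E'
from h import *
a=-4
pick(.494,-.3265,.003,a,.09); place(.510,.106,.004,a,.09)
pick(.409,-.3245,.003,a,.09); place(.5025,.0265,.004,a,.09)
pick(.5785,-.3285,.003,a,.09); place(.4955,-.0535,.004,a,.09)
goto(.42,-.33,.33,a)
r.sleep(.3)
for n in("side","scene"):
    im=r.grab_frame(n); cv2.imwrite(f"pics/s7{n}.png",im[:,:,::-1])
print(r.current_clock())
E
```

```text
open 0.029256933388169395 [ 0.49404293 -0.32669716  0.17355523]
touch True [0.51024907 0.10611559 0.17398391] 42.325
open 0.029066339138482108 [ 0.40901237 -0.32469224  0.17355445]
touch True [0.50277421 0.02654375 0.17400318] 49.825
open 0.028941067728025342 [ 0.57854937 -0.32866356  0.17359132]
touch True [ 0.49609479 -0.05365446  0.17456631] 56.7583
59.4
```

View pics/s7side.png

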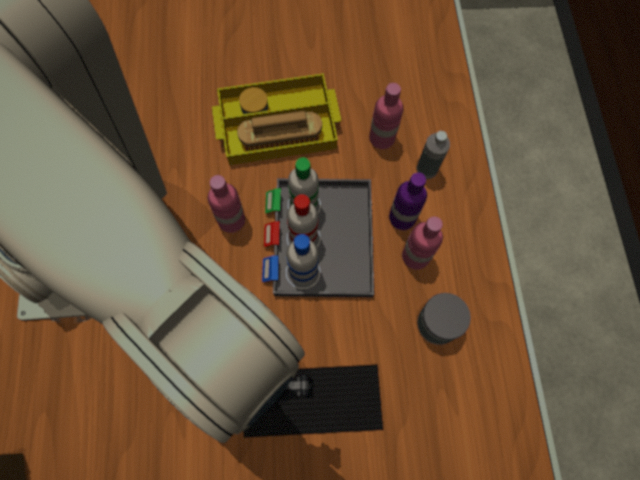

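View pics/s7scene.png

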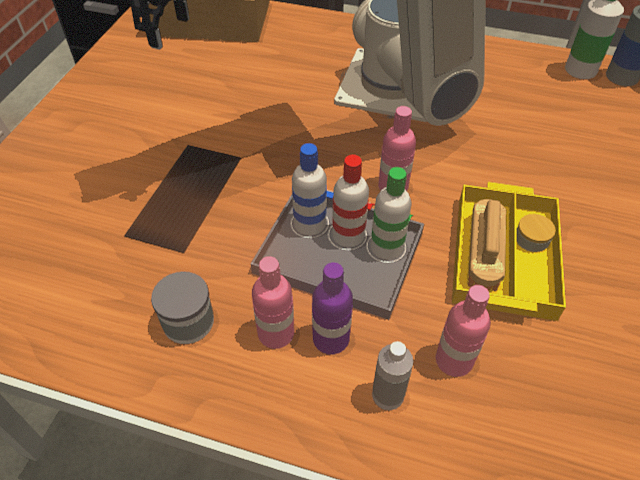

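All three stand in the row (blue, red and green, each behind its holder). One numeric check on the caps before handing in.

```bash
python3 - <<'E'
import cv2
from h import *
s=cv2.imread("pics/s7side.png"); t=cv2.imread("pics/s7scene.png")
a=cv2.resize(s[150:300,255:385],None,fx=3,fy=3,interpolation=cv2.INTER_CUBIC); b=cv2.resize(t[140:290,265:425],None,fx=3,fy=3,interpolation=cv2.INTER_CUBIC)
# mask predicted cap-top centres and foot circles as dots
for n,p in [("g",(.510,.106)),("r",(.5025,.0265)),("b",(.4955,-.0535))]:
    for im,cam,o in((a,"side",(255,150)),(b,"scene",(265,140))):
        pr=proj(cam,[*p,.204]); c=((pr-o+.5)*3-.5).astype(int); cv2.circle(im,tuple(int(v) for v in c),2,(255,255,255),-1)
        pts=np.array([(proj(cam,[p[0]+.037*np.cos(k),p[1]+.037*np.sin(k),.004])-o+.5)*3-.5 for k in np.linspace(0,6.28,40)]).astype(int)
        cv2.polylines(im,[pts],True,(0,255,255),1)
cv2.imwrite("pics/e.png",np.hstack([a[:450,:390],b[:450,:400]]))
E
```

```text
(no output)
```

View pics/e.png

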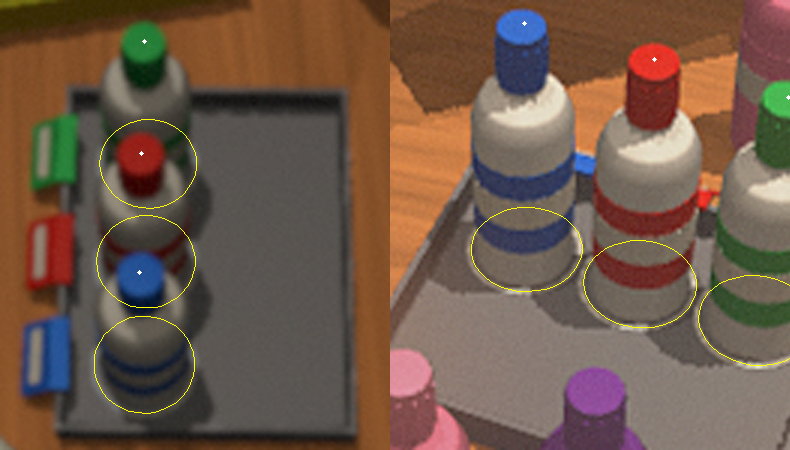

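```bash
python3 - <<'E'
from workcell import r
print(r.current_opening(),r.current_force(),r.current_clock()); r.finish_job()
E
```

```text
0.08497468665013948 [-0.10638359 -0.24042586  0.35623554] 59.4
the job is handed in; nothing more can be done
```

I handed the job in at 59.4 s of the 141 s limit, and no verdict was reported. I stood the three bottles on the mat, laid the brush bristles down in the long compartment, then put the bottles back. Green, red and blue each stand on the circle behind the holder of their own colour.

**Bottles:** The last pictures show all three upright. Their cap tops fall within about 3 mm of the predicted spots, against the 15 mm allowed. The side and scene cameras disagree with each other by about 2–4 mm.

**Brush and tin:** The brush lies flat in the compartment; when lowered it made contact at the same gripper height it was picked up from, so it is on the floor. The wax tin looks undisturbed, though I only judged that by eye.

**Robot:** The gripper is open and clear of everything, with almost no force on the tool. No check failed.

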